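Pack the souvenir gift tray

TASK

Pack the gift tray on the shop counter: stand the cup that has a handle in the notched round nest with its handle in the notch, the cottage without a tower in the oblong nest, and the larger wooden doll in the plain round nest, each upright and flat on the floor of its nest. Leave the look-alikes (the cup without a handle, the chapel with the tower and the smaller doll) standing where they are.

Things in the scene. Friction and masses are not known exactly. Their poses are not given: they have to be found in the camera images.
- tray: Shallow open wooden tray, fixed to the counter, 146 mm (its own x) x 370 mm (y), walls 8 mm thick, 26 mm high. The three nests stand in it in a row along its y, about 115 mm apart, in changing order. Origin: centre of its underside, on the counter.
- cup_mid (a point): Wanted. White ceramic cup with a handle: upright straight cylinder 54 mm in diameter, 60 mm high, open at the top, wall 3.5 mm. The handle, a loop 10 mm thick, stands out along the cup's own +x to 48 mm from the axis, and spans 4 to 52 mm above the cup's foot. Point: on the axis, half-way up (30 mm above the foot); z up. About 0.15 kg.
- cottage_mid (a point): Wanted. Small ceramic cottage with a plain gable roof: walls 56 mm long (its own x, along the ridge) x 40 mm wide (y) and 50 mm high, terracotta roof with its ridge at 71 mm and nothing above it. Point: centre of the plan, 35 mm above the foot; z up. About 0.2 kg.
- doll_mid (a point): Wanted. The larger of two turned plain wooden dolls: cylindrical body 50 mm in diameter up to 50 mm height, a neck, and a round head 36 mm in diameter; 84 mm high in all. Point: on the axis, half-way up (42 mm above the foot); z up. About 0.12 kg.
- notched_nest_floor (a point): Nest for the cup: round dark wooden rim with one gap (the notch) on a cork base. Recess 70 mm in diameter, 16 mm deep; rim 10 mm wide; the notch is about 30 mm wide at its narrowest and lies along the nest's own +x from the centre; the cup stands flat only with its handle in it. Fixed in the tray. Point: centre of the recess floor, 12 mm above the counter (rim top 28 mm); z up.
- oblong_nest_floor (a point): Nest for the cottage: rectangular dark wooden rim on a cork base. Recess 72 mm (its own x) x 56 mm (y), 16 mm deep; rim 10 mm wide. Fixed in the tray. Point: centre of the recess floor, 12 mm above the counter (rim top 28 mm); z up.
- round_nest_floor (a point): Nest for the larger doll: closed round dark wooden rim without a notch on a cork base. Recess 66 mm in diameter, 16 mm deep; rim 10 mm wide. Fixed in the tray. Point: centre of the recess floor, 12 mm above the counter (rim top 28 mm); z up.
- tumbler_mid (a point): Not wanted. Same white ceramic cup, 54 mm in diameter and 60 mm high, but without a handle. Point: on the axis, half-way up.
- chapel_mid (a point): Not wanted. Same ceramic cottage (56 x 40 mm walls, same roof) but with a square bell tower 24 mm wide standing up out of its roof towards its own +x, to 114 mm height. Point: centre of the plan, 35 mm above the foot.
- small_doll_mid (a point): Not wanted. The smaller doll: same shape and wood, body 34 mm in diameter, 57 mm high. Point: on the axis, half-way up.
Not all that is in view belongs to the job. Leave any blue look-alike of the part that bears doll_mid alone. What is shaped like the part that bears cottage_mid but turquoise is not meant.

How it is judged:
By the outcome, as a careful person would: the job done as asked, in the order asked, and still so for the second after the job is handed in, with the robot touching nothing.
It also fails if it takes over 80 s, if anything falls off the work surface, if the arm or the gripper's body presses on something with over 40 N, if the wrist force passes 120 N, or if a joint passes its speed limit or range.

ROBOT

A 6-joint arm with a two-finger parallel gripper is mounted at the origin on the work surface. World frame = base frame: x ahead of the robot, y to its left, z up, the work surface at z = 0. Lengths are in m, angles in rad, forces in N, time in s.
With the tool pointing down it reaches from about 0.275 to 0.875 m from the base axis. Payload 12.5 kg.
Tool frame: the origin (TCP) lies at the centre of the arm's flange, where the gripper is bolted on; the fingertips stand 173 mm ahead of it and the grasp point (between the pads) lies 155 mm ahead of it; z points along the fingers, y is the line along which they close (so a half turn about z gives the same grasp; the last joint's range is limited). The gripper opens to 85 mm and grips with 20 to 120 N. Pads are 22 mm wide; open, the fingers measure 114 mm over their backs; the gripper's body (76 mm by 85 mm) begins 54 mm behind the grasp point. The pads swing forward as they close: fully open they stand 13 mm farther back than shut.
Start: joints at [1.088, 0.351, 1.652, -0, 1.139, -0.085], TCP at [0.213, 0.507, 0.405] pointing down, gripper open.
Joint ranges: [-2.75, 2.75], [-0.79, 2.1], [0.01, 2.65], [-1.57, 4.71], [0.07, 3.14], [-2.87, 2.87]. Speed limits (rad/s): [2.22, 2.22, 2.79, 3.14, 3.14, 3.14].

INTERFACE

Orientations are given as a unit quaternion [w, x, y, z].
In Python, from plant import readout, capture, camera_params, order gives the robot as it stands.
- The arm moves only by the tool step_arm, never from a script. Its argument "motion" is a list of rows, each a list of 4 numbers: the shift along the tool's x, y, z in m, then the turn about the tool's z in rad. In form: [[tx, ty, tz, twist], ...]. A call has exactly 5 rows; each row shifts and turns the commanded pose from where the row before left it, along the tool's axes as they then stand; what a row does not reach is not made up. A row lasts 1/8 s, in which the tool goes at most 62.5 mm and 10.7 degrees, less where a joint would pass 70% of its speed; a pose out of reach is approached as far as the arm can. A call is refused whole if a number of a shift passes 0.0625 or a number of a turn 0.188, either way. A call with a gripper value outside its range is refused whole. "gripper" is the finger opening in m, from 0 to 0.0854, set as the call begins (left out, the last holds). The fingers move at their own pace and stop on an object; "newtons" is the grip in N (left out, the last holds). Time passes only in rows, so rows that do not move let the fingers close, or fill a call up. It gives the time, the measured TCP pose, the force and the opening at its end, in the units of the state.
- readout.observe(): the state, without advancing time (a new reading comes with each control period).
- capture(name): name is "scene" or "side" or "wrist"; returns the picture (420x560x3 uint8, blue, green, red); there is no depth.
- camera_params(name): a dict with "camera_matrix" (3x3 intrinsics, pixels), "rvec" (rotation vector, rad) and "tvec" (3), from world to camera coordinates, as OpenCV has them; the wrist camera has in their place "hand_eye" (4x4, takes a point from camera to tool coordinates, whose origin is the TCP and whose axes are the flange's). Camera axes: x right, y down, z forward; pixel columns grow to the right and rows downward; lengths in m; the calibration is good to about 2 mm. The wrist camera is an equidistant fisheye: a pixel r from the principal point sees the ray r / f radians off the axis. A picture is of the moment at which its call begins: read the wrist's pose just before it. camera_params takes no time and is no camera call.
- order.close_job(): hands the job in, once; it reports no verdict.
The state is a dict: "t": time; "joint_pos": joint angles; "dq": joint speeds; "tau": joint torques, N m; "eef_pos": TCP position; "tcp_rot": TCP orientation; "ft_force": force on the tool from outside, world axes, zero at the start; "ft_torque": the same for the moment, N m; "finger_gap": opening from 0.0 (shut) to 1.0 (fully open).
Only numpy, scipy, OpenCV 4.12 (cv2) and the standard library are available. Lean on these libraries where they do the work, as an engineer would, in place of code of your own. Each camera call takes 0.05 s, during which the arm holds its last target. There are 200 camera calls.

## Working session

There is one attempt and no reset: what is moved stays moved. The work goes in short steps, Python scripts to look and compute and a tool call to move; the robot and the scene stay as the last step left them, time stands still between calls to the robot, and variables do not carry over. Pictures are saved under pics/ and viewed, on a budget of 14 in all, crops included, one or two more only if the job needs it, and the job is handed in when it is done.

Besides the shell and the picture viewer there is one more tool, called after "Request:" by a JSON object that holds its "fn" and its "kwargs". step_arm: Moves the arm, as the interface text tells. Its arguments: {"type":"object","properties":{"motion":{"type":"array","items":{"type":"array","items":{"type":"number"}}},"gripper":{"type":"number"},"newtons":{"type":"number"}},"required":["motion"]}

```bash
mkdir -p pics; ls; python3 - <<'E'
from plant import readout,capture,camera_params
import cv2
print(readout.observe())
for n in("scene","side","wrist"):
    cv2.imwrite(f"pics/{n}0.png",capture(n)); print(n,camera_params(n))
E
```

```text
pics
{'t': 0.0, 'joint_pos': array([ 1.08837654e+00,  3.51252870e-01,  1.65245598e+00,  1.19598522e-06,
        1.13908347e+00, -8.46196313e-02]), 'dq': array([ 0.00102616,  0.00035024,  0.00127271, -0.00027422,  0.00036315,
       -0.00016069]), 'tau': array([-5.39704183e-05, -5.06096077e+01, -2.91412157e+01, -8.87343754e-05,
        4.41505574e-03,  3.75493335e-05]), 'eef_pos': array([0.21298862, 0.50693928, 0.40413706]), 'tcp_rot': array([-1.68316017e-04,  1.97591424e-01,  9.80284280e-01, -5.75732120e-04]), 'ft_force': array([ 0.49237871, -0.53403633,  0.05282323]), 'ft_torque': array([0.04296441, 0.01029065, 0.01270495]), 'finger_gap': 1.0033249459610836}
scene {'camera_matrix': array([[392.07397936,   0.        , 281.67181083],
       [  0.        , 392.07397936, 208.6713069 ],
       [  0.        ,   0.        ,   1.        ]]), 'rvec': array([ 2.20932704,  1.42675437, -0.42360836]), 'tvec': array([-0.2655539 , -0.33401996,  1.32957966])}
side {'camera_matrix': array([[525.71124991,   0.        , 279.91234864],
       [  0.        , 525.71124991, 209.71521812],
       [  0.        ,   0.        ,   1.        ]]), 'rvec': array([ 2.42458896, -0.2853244 ,  0.12081816]), 'tvec': array([-0.44468321,  0.174908  ,  1.09535287])}
wrist {'camera_matrix': array([[325.1922621 ,   0.        , 276.41858413],
       [  0.        , 325.1922621 , 213.51387656],
       [  0.        ,   0.        ,   1.        ]]), 'hand_eye': array([[ 1.05410846e-03, -9.47116291e-01, -3.20888797e-01,
         8.26042978e-02],
       [ 9.99999400e-01,  9.03105024e-04,  6.19411924e-04,
         1.81024644e-04],
       [-2.96858840e-04, -3.20889258e-01,  9.47116675e-01,
         3.13515845e-02],
       [ 0.00000000e+00,  0.00000000e+00,  0.00000000e+00,
         1.00000000e+00]])}
```

View pics/scene0.png

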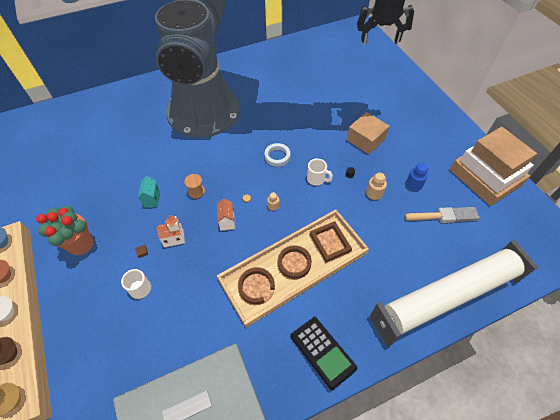

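View pics/side0.png

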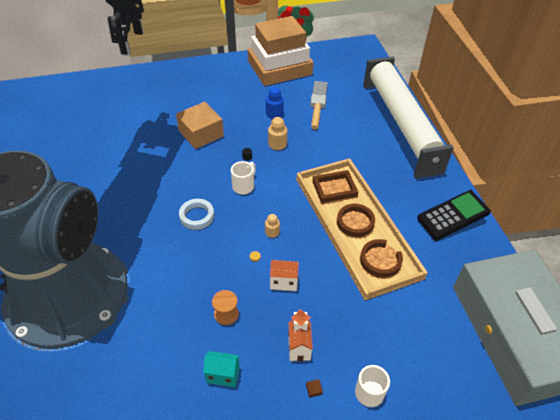

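View pics/wrist0.png

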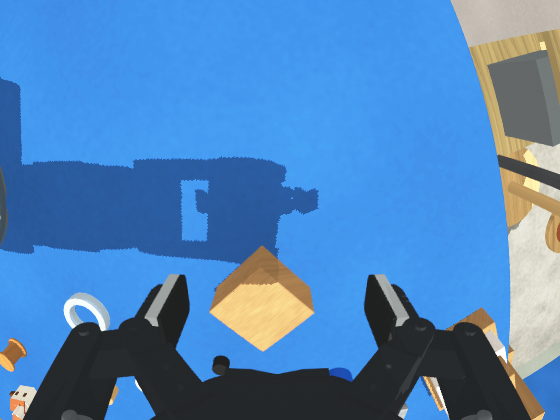

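The scene view shows the handled cup at (317,172), the larger doll at (376,186), the cottage at (226,214) and the tray with notched, round and oblong nests at (257,285), (294,262) and (331,241). The side view agrees. In the wrist view there is only a box under the gripper. Next I'll take enlarged crops.

```bash
cat > h.py <<'E'
import numpy as np, cv2
from scipy.spatial.transform import Rotation as R
from plant import readout,capture,camera_params
def ray(n,px,st=None):
    p=camera_params(n);K=p["camera_matrix"]
    d=np.linalg.inv(K)@[px[0],px[1],1.]
    if n=="wrist":
        r=np.hypot(d[0],d[1]); d=np.array([*(d[:2]/max(r,1e-9)*np.sin(r)),np.cos(r)])
        T=p["hand_eye"]; w,x,y,z=st["tcp_rot"]; Q=R.from_quat([x,y,z,w]).as_matrix()
        return Q@T[:3,3]+st["eef_pos"], Q@T[:3,:3]@d
    A=cv2.Rodrigues(p["rvec"])[0]
    return -A.T@p["tvec"], A.T@d
def onz(n,px,z,st=None):
    o,d=ray(n,px,st); return (o+d*(z-o[2])/d[2])[:2]
def proj(n,X):
    p=camera_params(n); return cv2.projectPoints(np.array([X],float),p["rvec"],p["tvec"],p["camera_matrix"],None)[0].ravel()
def projw(X,st):
    p=camera_params("wrist");T=p["hand_eye"];w,x,y,z=st["tcp_rot"];Q=R.from_quat([x,y,z,w]).as_matrix()
    c=T[:3,:3].T@(Q.T@(np.array(X)-st["eef_pos"])-T[:3,3]); r=np.hypot(c[0],c[1]);th=np.arctan2(r,c[2]);K=p["camera_matrix"]
    return K[0,0]*th*c[0]/r+K[0,2],K[1,1]*th*c[1]/r+K[1,2]
E
python3 - <<'E'
import cv2
a=cv2.imread("pics/scene0.png")[140:320,200:400]; cv2.imwrite("pics/c1.png",cv2.resize(a,None,fx=3.3,fy=3.3,interpolation=2))
a=cv2.imread("pics/side0.png")[110:300,220:435]; cv2.imwrite("pics/c2.png",cv2.resize(a,None,fx=3.1,fy=3.1,interpolation=2))
E
```

```text
(no output)
```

View pics/c1.png

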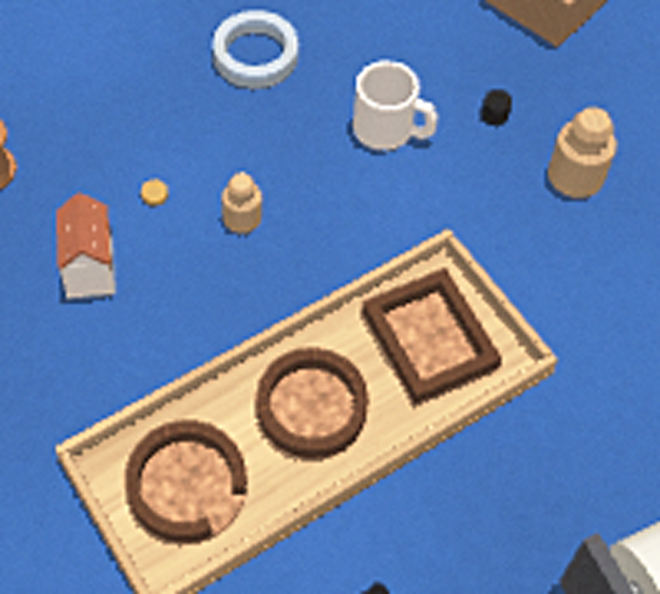

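View pics/c2.png

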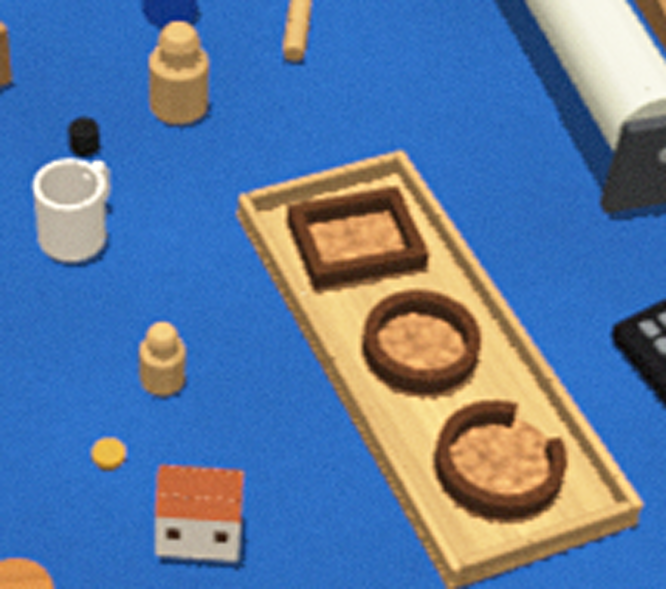

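The crops show these positions clearly: cup rim, with the handle to the right; doll head; cottage base corners; and nest rims, with the notch at (227,515) in crop 1 and (535,425) in crop 2. Now I'll convert them to world positions.

```bash
python3 - <<'E'
from h import *
np.set_printoptions(precision=4,suppress=True)
S=lambda x,y:(200+(x+.5)/3.3-.5,140+(y+.5)/3.3-.5); D=lambda x,y:(220+(x+.5)/3.1-.5,110+(y+.5)/3.1-.5)
for nm,z,a,b in [("cuprim",.06,(387,86),(71,186)),("handle",.045,(430,110),(105,175)),("dollhead",.066,(592,126),(180,42)),
 ("notched",.028,(186,480),(500,457)),("notch",.012,(227,515),(535,425)),("round",.028,(312,403),(421,340)),
 ("ob1",.028,(363,310),(317,275)),("ob2",.028,(447,271),(289,207)),("ob3",.028,(500,357),(400,188)),("ob4",.028,(414,398),(427,252)),
 ("tA",.026,(447,232),(240,213)),("tB",.026,(556,355),(402,153)),("tC",.026,(57,450),(450,583)),
 ("cotnearL",0,(65,299),None),("cotnearR",0,(114,295),(240,563)),("cotL",0,None,(155,558)),("apexN",.071,(84,248),None),("apexF",.071,(80,196),None)]:
    print(nm, onz("scene",S(*a),z) if a else '', onz("side",D(*b),z) if b else '')
E
```

```text
cuprim [0.4156 0.2148] [0.4176 0.2145]
handle [0.4444 0.2432] [0.4482 0.2351]
dollhead [0.5294 0.3497] [0.5369 0.3529]
notched [ 0.6655 -0.0772] [ 0.6616 -0.08  ]
notch [ 0.6972 -0.0583] [ 0.7026 -0.0493]
round [0.6474 0.0345] [0.6423 0.0321]
ob1 [0.5905 0.1066] [0.5861 0.1107]
ob2 [0.5861 0.1853] [0.5851 0.1845]
ob3 [0.6724 0.1856] [0.6772 0.1847]
ob4 [0.6759 0.1078] [0.6755 0.1143]
tA [0.5517 0.2042] [0.5463 0.1887]
tB [0.6882 0.2273] [0.6924 0.2242]
tC [ 0.6026 -0.1566] [ 0.5944 -0.1661]
cotnearL [ 0.4657 -0.106 ] 
cotnearR [ 0.4789 -0.0675] [ 0.4694 -0.1047]
cotL  [ 0.4141 -0.0876]
apexN [ 0.4704 -0.0816] 
apexF [ 0.4224 -0.0678]
```

```bash
cat >> h.py <<'E'
def phi(st):
    w,x,y,z=st["tcp_rot"]; v=R.from_quat([x,y,z,w]).as_matrix()[:,1]; return np.degrees(np.arctan2(v[1],v[0]))
def plan(x,y,z,ph,st=None,calls=None,turn=None):
    st=st or readout.observe(); p=np.array(st["eef_pos"]); f=phi(st)
    D=np.array([x,y,z])-p; t=-np.radians(((ph-f+180)%360-180) if turn is None else turn)
    n=max(np.linalg.norm(D)/.055,abs(t)/.18); n=int(np.ceil(n/5)*5) if not calls else calls*5
    for k in range(n):
        a=np.radians(f); X=np.array([-np.sin(a),np.cos(a),0]); X=np.array([np.cos(a+np.pi/2),np.sin(a+np.pi/2),0]); Y=np.array([np.cos(a),np.sin(a),0])
        d=D/n; print([round(float(d@X),4),round(float(d@Y),4),round(float(-d[2]),4),round(float(t/n),4)],end=",\n" if k%5==4 else ",")
        f-=np.degrees(t/n)
E
python3 - <<'E'
from h import *
print(phi(readout.observe())); plan(.4166,.2147,.30,-50)
E
```

```text
67.21096402820365
[-0.0201, -0.0127, 0.007, 0.1364],[-0.0216, -0.0099, 0.007, 0.1364],[-0.0227, -0.0068, 0.007, 0.1364],[-0.0235, -0.0037, 0.007, 0.1364],[-0.0237, -0.0005, 0.007, 0.1364],
[-0.0236, 0.0028, 0.007, 0.1364],[-0.023, 0.006, 0.007, 0.1364],[-0.022, 0.009, 0.007, 0.1364],[-0.0205, 0.0119, 0.007, 0.1364],[-0.0187, 0.0146, 0.007, 0.1364],
[-0.0166, 0.017, 0.007, 0.1364],[-0.0141, 0.0191, 0.007, 0.1364],[-0.0114, 0.0209, 0.007, 0.1364],[-0.0084, 0.0222, 0.007, 0.1364],[-0.0053, 0.0231, 0.007, 0.1364],
```

Request:
{"fn": "step_arm", "kwargs": {"motion": [[-0.02, -0.013, 0.007, 0.136], [-0.022, -0.01, 0.007, 0.136], [-0.023, -0.007, 0.007, 0.136], [-0.0235, -0.004, 0.007, 0.136], [-0.024, -0.0005, 0.007, 0.136]], "gripper": 0.0854}}

```text
t: 0.78
eef_pos: [0.2814, 0.4076, 0.3693]
tcp_rot: [-0.0, 0.515, 0.857, -0.0]
ft_force: [0.3, -0.1, 1.4]
finger_gap: 1.004
```

Request:
{"fn": "step_arm", "kwargs": {"motion": [[-0.0235, 0.003, 0.007, 0.136], [-0.023, 0.006, 0.007, 0.136], [-0.022, 0.009, 0.007, 0.136], [-0.0205, 0.012, 0.007, 0.136], [-0.0187, 0.0146, 0.007, 0.136]]}}

```text
t: 1.4
eef_pos: [0.3498, 0.3106, 0.3344]
tcp_rot: [-0.0, 0.771, 0.636, -0.0]
ft_force: [0.5, -0.5, -0.1]
finger_gap: 0.997
```

Request:
{"fn": "step_arm", "kwargs": {"motion": [[-0.0165, 0.017, 0.007, 0.136], [-0.014, 0.019, 0.007, 0.136], [-0.0114, 0.021, 0.007, 0.136], [-0.0084, 0.022, 0.007, 0.136], [-0.0053, 0.023, 0.007, 0.136]]}}

```text
t: 2.02
eef_pos: [0.4179, 0.2138, 0.2994]
tcp_rot: [0.0, 0.939, 0.343, -0.0]
ft_force: [-0.5, 0.4, -0.4]
finger_gap: 0.999
```

```bash
python3 - <<'E'
from h import *
import pickle
st=readout.observe(); im=capture("wrist"); pickle.dump(st,open("st1.pkl","wb"))
cv2.imwrite("pics/w1.png",im); print(st["eef_pos"],phi(st),st["t"],projw([.4166,.2147,.06],st))
E
```

```text
[0.41786954 0.2137949  0.29936254] -49.933739997322085 2.025 (np.float64(274.25718978156743), np.float64(231.01089841303332))
```

View pics/w1.png

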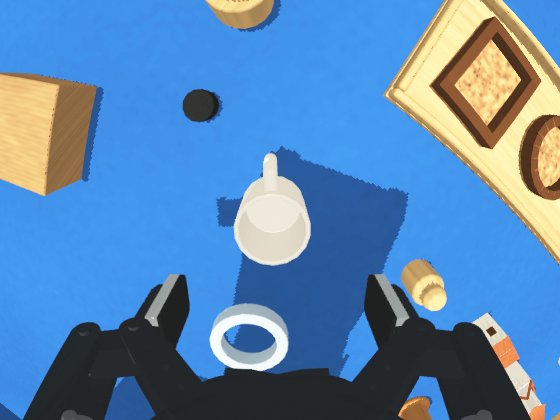

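The wrist view shows the cup rim centred at (273,229), 2 px from the prediction. The handle points straight up to (270,155), so it's nearly square to the fingers.

```bash
python3 - <<'E'
from h import *
import pickle
st=pickle.load(open("st1.pkl","rb"))
c=onz("wrist",(273,229),.06,st); h=onz("wrist",(270,160),.045,st); d=h-c
print(c,h,np.hypot(*d),np.degrees(np.arctan2(d[1],d[0])))
plan(*c,.199,-50+0,calls=1)
E
```

```text
[0.41718332 0.21631657] [0.45042164 0.24707206] 0.04528449326853472 42.77815213680172
[0.0003, -0.0008, 0.0199, -0.0012],[0.0003, -0.0008, 0.0199, -0.0012],[0.0003, -0.0008, 0.0199, -0.0012],[0.0003, -0.0008, 0.0199, -0.0012],[0.0003, -0.0008, 0.0199, -0.0012],
```

Request:
{"fn": "step_arm", "kwargs": {"motion": [[0.001, -0.002, 0.021, 0], [0.0005, -0.001, 0.021, 0], [0, -0.001, 0.021, 0], [0, 0, 0.021, 0], [0, 0, 0.0205, 0]]}}

```text
t: 2.7
eef_pos: [0.4159, 0.2187, 0.1945]
tcp_rot: [-0.0, 0.938, 0.345, -0.0]
ft_force: [-0.3, -0.0, -0.2]
finger_gap: 1.0
```

Request:
{"fn": "step_arm", "kwargs": {"motion": [[0, 0, 0, 0], [0, 0, 0, 0], [0, 0, 0, 0], [0, 0, 0, 0], [0, 0, 0, 0]], "gripper": 0.045, "newtons": 30}}

```text
t: 3.32
eef_pos: [0.4162, 0.2187, 0.1959]
tcp_rot: [-0.0, 0.939, 0.345, 0.001]
ft_force: [-1.8, 0.1, 6.8]
finger_gap: 0.639
```

Request:
{"fn": "step_arm", "kwargs": {"motion": [[0, 0, 0, 0], [0, 0, 0, 0], [0, 0, -0.02, 0], [0, 0, -0.04, 0], [0, 0, -0.04, 0]]}}

```text
t: 3.95
eef_pos: [0.4159, 0.2184, 0.2964]
tcp_rot: [0.0, 0.939, 0.345, -0.0]
ft_force: [0.4, -0.3, -2.0]
finger_gap: 0.633
```

```bash
python3 - <<'E'
from h import *
st=readout.observe();print(st["eef_pos"],phi(st),st["finger_gap"]*85.4,st["ft_force"])
plan(.6635,-.0786,.295,-50)
E
```

```text
[0.41588869 0.2184126  0.29642091] -49.67180480607436 54.05838001660239 [ 0.36016147 -0.29863253 -2.0364169 ]
[-0.0003, 0.0387, 0.0001, 0.0006],[-0.0003, 0.0387, 0.0001, 0.0006],[-0.0003, 0.0387, 0.0001, 0.0006],[-0.0003, 0.0387, 0.0001, 0.0006],[-0.0003, 0.0387, 0.0001, 0.0006],
[-0.0002, 0.0387, 0.0001, 0.0006],[-0.0002, 0.0387, 0.0001, 0.0006],[-0.0002, 0.0387, 0.0001, 0.0006],[-0.0002, 0.0387, 0.0001, 0.0006],[-0.0001, 0.0387, 0.0001, 0.0006],
```

```bash
python3 - <<'E'
from h import *
plan(.606,-.127,.295,-50)
E
```

```text
[-0.0079, 0.0386, 0.0001, 0.0006],[-0.0078, 0.0386, 0.0001, 0.0006],[-0.0078, 0.0386, 0.0001, 0.0006],[-0.0078, 0.0386, 0.0001, 0.0006],[-0.0078, 0.0387, 0.0001, 0.0006],
[-0.0078, 0.0387, 0.0001, 0.0006],[-0.0077, 0.0387, 0.0001, 0.0006],[-0.0077, 0.0387, 0.0001, 0.0006],[-0.0077, 0.0387, 0.0001, 0.0006],[-0.0077, 0.0387, 0.0001, 0.0006],
```

Request:
{"fn": "step_arm", "kwargs": {"motion": [[-0.004, 0.02, 0, 0], [-0.0078, 0.0387, 0, 0], [-0.0078, 0.0387, 0, 0], [-0.0078, 0.0387, 0, 0], [-0.0078, 0.0387, 0, 0]]}}

```text
t: 4.58
eef_pos: [0.5028, 0.0612, 0.2954]
tcp_rot: [0.0, 0.939, 0.345, 0.0]
ft_force: [0.6, 0.2, -0.7]
finger_gap: 0.633
```

Request:
{"fn": "step_arm", "kwargs": {"motion": [[-0.0078, 0.0387, 0, 0], [-0.0078, 0.0387, 0, 0], [-0.0078, 0.0387, 0, 0], [-0.0078, 0.0387, 0, 0], [-0.0078, 0.0387, 0, 0]]}}

```text
t: 5.2
eef_pos: [0.5982, -0.1115, 0.2953]
tcp_rot: [-0.0, 0.939, 0.345, -0.0]
ft_force: [-0.1, 0.4, -1.2]
finger_gap: 0.631
```

Request:
{"fn": "step_arm", "kwargs": {"motion": [[-0.004, 0.019, 0, 0], [0, 0, 0, 0], [0, 0, 0, 0], [0, 0, 0, 0], [0, 0, 0, 0]]}}

```text
t: 5.82
eef_pos: [0.6069, -0.1267, 0.2953]
tcp_rot: [-0.0, 0.939, 0.345, -0.0]
ft_force: [0.1, 0.4, -1.4]
finger_gap: 0.632
```

```bash
python3 - <<'E'
from h import *
import pickle
st=readout.observe(); im=capture("wrist"); pickle.dump(st,open("st2.pkl","wb"))
cv2.imwrite("pics/w2.png",cv2.resize(im,None,fx=1.4,fy=1.4,interpolation=2)); print(st["eef_pos"],phi(st),st["t"])
E
```

```text
[ 0.60694256 -0.12672798  0.29533677] -49.63337820068085 5.825
```

View pics/w2.png

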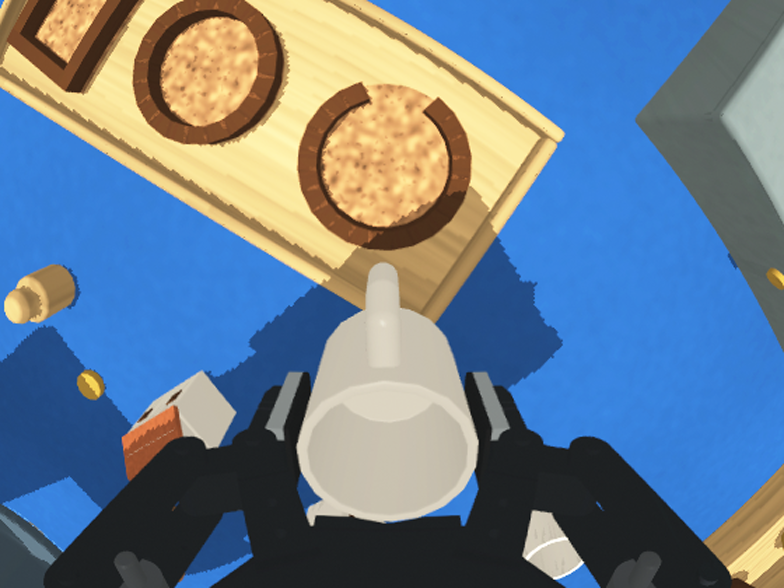

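The notched nest rim is centred near (385,166) in the enlarged picture. Its notch corners are at (362,82), (370,100), (437,97) and (425,113). The cup is held upright with the handle tip at (383,266), pointing almost straight up.

```bash
python3 - <<'E'
from h import *
import pickle
st=pickle.load(open("st2.pkl","rb"))
w=lambda p,z:onz("wrist",((p[0]+.5)/1.4-.5,(p[1]+.5)/1.4-.5),z,st)
pts=np.array([w(p,.028) for p in[(298,160),(471,166),(384,250),(322,105),(449,226),(320,220),(362,82),(437,97)]])
A=np.c_[2*pts,np.ones(len(pts))]; s=np.linalg.lstsq(A,(pts**2).sum(1),rcond=None)[0]; c=s[:2]; print("nest",c,"R",np.sqrt(s[2]+c@c), np.hypot(*(pts-c).T))
for p in[(362,82),(437,97),(370,100),(425,113)]:
    d=w(p,.028)-c; print(np.hypot(*d),np.degrees(np.arctan2(d[1],d[0])))
foot=st["eef_pos"][2]-.1955; cc=w((388,450),foot+.06); print("cup",cc, st["eef_pos"][:2])
d=w((383,275),foot+.04)-cc; print("handle",np.hypot(*d),np.degrees(np.arctan2(d[1],d[0])))
E
```

```text
nest [ 0.66339906 -0.07720088] R 0.04498097600986394 [0.04515758 0.0443959  0.04468797 0.04535548 0.04608856 0.04439467
 0.04514458 0.04459699]
0.045144583531826515 55.37369732702276
0.04459699171016998 4.24458634093024
0.034898458944338934 53.01558055649616
0.034087792421671835 3.9942951804998486
cup [ 0.60887839 -0.12539164] [ 0.60694256 -0.12672798]
handle 0.04566897166808986 42.20754586100639
```

```bash
python3 - <<'E'
from h import *
plan(.6625,-.0777,.26,-62.6,calls=1)
E
```

```text
[0.0148, -0.0003, 0.0071, 0.0452],[0.0148, -0.001, 0.0071, 0.0452],[0.0147, -0.0016, 0.0071, 0.0452],[0.0146, -0.0023, 0.0071, 0.0452],[0.0145, -0.003, 0.0071, 0.0452],
```

Request:
{"fn": "step_arm", "kwargs": {"motion": [[0.0148, -0.0003, 0.007, 0.045], [0.0148, -0.001, 0.007, 0.045], [0.0147, -0.0016, 0.007, 0.045], [0.0146, -0.0023, 0.007, 0.045], [0.0145, -0.003, 0.007, 0.045]]}}

```text
t: 6.5
eef_pos: [0.6628, -0.0778, 0.26]
tcp_rot: [-0.0, 0.972, 0.236, -0.0]
ft_force: [-0.3, -0.2, -0.7]
finger_gap: 0.634
```

Request:
{"fn": "step_arm", "kwargs": {"motion": [[0, 0, 0.008, 0], [0, 0, 0.013, 0], [0, 0, 0.013, 0], [0, 0, 0.008, 0], [0, 0, 0.006, 0]]}}

```text
t: 7.12
eef_pos: [0.6624, -0.0784, 0.2116]
tcp_rot: [-0.0, 0.971, 0.237, -0.0]
ft_force: [0.4, 0.4, -0.3]
finger_gap: 0.634
```

```bash
python3 - <<'E'
from h import *
st=readout.observe();print(st["eef_pos"],phi(st),st["finger_gap"]*85.4,st["ft_force"])
cv2.imwrite("pics/w3.png",capture("wrist"))
E
```

```text
[ 0.66235313 -0.07843773  0.21160463] -62.57123662241489 54.17371824635414 [ 0.36995395  0.38535369 -0.28195333]
```

View pics/w3.png

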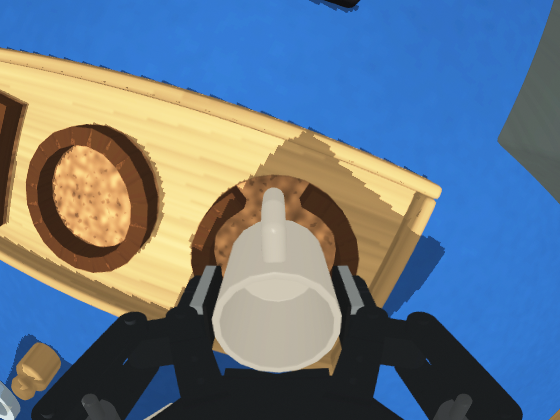

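The handle at (273,195) sits in the middle of the notch (244–305). Next I'll lower, release and rise.

Request:
{"fn": "step_arm", "kwargs": {"motion": [[0, 0, 0.0015, 0], [0, 0, 0.0015, 0], [0, 0, 0.0015, 0], [0, 0, 0.0, 0], [0, 0, 0, 0]]}}

```text
t: 7.8
eef_pos: [0.6626, -0.0783, 0.208]
tcp_rot: [0.0, 0.971, 0.237, 0.0]
ft_force: [-1.9, 0.3, 2.5]
finger_gap: 0.633
```

Request:
{"fn": "step_arm", "kwargs": {"motion": [[0, 0, 0, 0], [0, 0, 0, 0], [0, 0, 0, 0], [0, 0, 0, 0], [0, 0, 0, 0]], "gripper": 0.0854}}

```text
t: 8.43
eef_pos: [0.6625, -0.0783, 0.2077]
tcp_rot: [0.0, 0.971, 0.237, -0.0]
ft_force: [-0.4, -0.8, 0.3]
finger_gap: 1.002
```

Request:
{"fn": "step_arm", "kwargs": {"motion": [[0, 0, -0.02, 0], [0, 0, -0.025, 0], [0, 0, -0.03, 0], [0, 0, -0.02, 0], [0, 0, 0, 0]]}}

```text
t: 9.05
eef_pos: [0.6627, -0.0783, 0.3047]
tcp_rot: [0.001, 0.971, 0.237, 0.001]
ft_force: [0.0, -0.5, 0.2]
finger_gap: 0.997
```

```bash
python3 - <<'E'
from h import *
st=readout.observe();print(st["eef_pos"],phi(st),st["t"])
cv2.imwrite("pics/w4.png",capture("wrist"))
plan(.4465,-.0776,.31,-62.6+0)
print(); plan(.4465,-.0776,.31,73,turn=-44.4)
E
```

```text
[ 0.66270752 -0.07832832  0.3047269 ] -62.56722036444509 9.05
[-0.0383, -0.02, -0.0014, 0.0001],[-0.0383, -0.02, -0.0014, 0.0001],[-0.0383, -0.02, -0.0014, 0.0001],[-0.0383, -0.02, -0.0014, 0.0001],[-0.0383, -0.02, -0.0014, 0.0001],

[-0.0383, -0.02, -0.0014, 0.155],[-0.0409, -0.0139, -0.0014, 0.155],[-0.0425, -0.0074, -0.0014, 0.155],[-0.0432, -0.0007, -0.0014, 0.155],[-0.0428, 0.0059, -0.0014, 0.155],
```

Request:
{"fn": "step_arm", "kwargs": {"motion": [[-0.038, -0.02, -0.001, 0.155], [-0.041, -0.014, -0.001, 0.155], [-0.0425, -0.0074, -0.001, 0.155], [-0.043, -0.0007, -0.001, 0.155], [-0.0428, 0.006, -0.001, 0.155]]}}

```text
t: 9.72
eef_pos: [0.4451, -0.0773, 0.3067]
tcp_rot: [-0.0, 0.989, -0.15, -0.001]
ft_force: [1.4, -1.2, 0.3]
finger_gap: 1.004
```

Request:
{"fn": "step_arm", "kwargs": {"motion": [[0, 0, 0, 0], [0, 0, 0, 0], [0, 0, 0, 0], [0, 0, 0, 0], [0, 0, 0, 0]]}}

```text
t: 10.35
eef_pos: [0.4471, -0.0775, 0.3075]
tcp_rot: [-0.0, 0.989, -0.147, -0.0]
ft_force: [-0.2, 0.1, 0.1]
finger_gap: 1.002
```

```bash
python3 - <<'E'
from h import *
import pickle
st=readout.observe(); im=capture("wrist"); pickle.dump(st,open("st5.pkl","wb"))
print(st["eef_pos"],phi(st),st["t"])
a=cv2.imread("pics/w4.png"); cv2.imwrite("pics/w5.png",cv2.resize(np.vstack([im[60:400,100:460],a[20:360,100:460]]).reshape(2,340,360,3).transpose(1,0,2,3).reshape(340,720,3),None,fx=1.1,fy=1.1,interpolation=2))
E
```

```text
[ 0.44705681 -0.07745308  0.30752053] -106.94939521682701 10.35
```

View pics/w5.png

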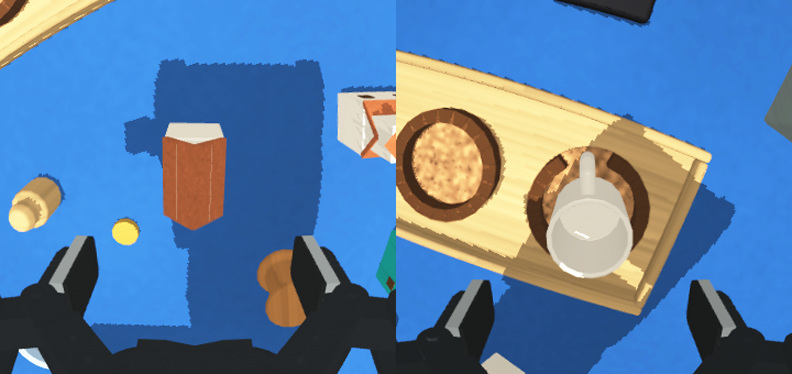

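The left half shows the cottage roof with its ridge vertical, from (194,143) to (193,230). A spool lies to the lower right at about (280,290). The right half shows the cup in its nest, with the handle in the notch.

```bash
python3 - <<'E'
from h import *
import pickle
np.set_printoptions(precision=4,suppress=True)
st=pickle.load(open("st5.pkl","rb"))
w=lambda p,z:onz("wrist",(p[0]/1.1+100,p[1]/1.1+60),z,st)
a=np.radians(phi(st));X=np.array([-np.sin(a),np.cos(a)]);Y=np.array([np.cos(a),np.sin(a)])
for n,p,z in[("rf",(194,143),.071),("rn",(193,230),.071),("eLf",(163,136),.05),("eRf",(226,138),.05),("eLn",(163,214),.05),("eRn",(226,214),.05),("spoolTopL",(258,272),.05),("spoolTop0",(258,272),.0),("chapel corner",(338,92),.05),("chap0",(340,150),0)]:
    q=w(p,z); r=q-st["eef_pos"][:2]; print(n,q,r@X,r@Y)
q=onz("side",(225,298),.04)-st["eef_pos"][:2]; print("spool",q@X,q@Y); 
q=onz("side",(225,318),.0)-st["eef_pos"][:2]; print("spoolbase",q@X,q@Y)
E
```

```text
rf [ 0.4751 -0.0858] 0.02928744001399656 -0.00021033873986966745
rn [ 0.4197 -0.0683] -0.028810715033474227 -0.0008020902626983535
eLf [ 0.4803 -0.0663] 0.028558755996783487 -0.020392256451736347
eRf [ 0.4671 -0.1051] 0.02726575292845525 0.020640708408961678
eLn [ 0.4271 -0.0484] -0.02753538587799677 -0.021960002519474987
eRn [ 0.4143 -0.0908] -0.027488102812510122 0.022339958902585142
spoolTopL [ 0.3579 -0.1019] -0.0781140767346146 0.049353230165299876
spoolTop0 [ 0.3208 -0.102 ] -0.11365928975441511 0.06030397998471476
chapel corner [ 0.4767 -0.1865] 0.06014639710494497 0.0956235094153592
chap0 [ 0.4168 -0.1975] 0.006089617561358478 0.12362731703607065
spool -0.11408496938730692 0.06891629713750844
spoolbase -0.11397949556741012 0.09154643329535592
```

Request:
{"fn": "step_arm", "kwargs": {"motion": [[0, 0, 0.018, 0], [0, 0, 0.025, 0], [0, 0, 0.03, 0], [0, 0, 0.025, 0], [0, 0, 0.0155, 0]]}}

```text
t: 11.02
eef_pos: [0.4468, -0.0775, 0.1932]
tcp_rot: [-0.0, 0.989, -0.148, -0.0]
ft_force: [-0.1, 0.2, 0.8]
finger_gap: 1.003
```

Request:
{"fn": "step_arm", "kwargs": {"motion": [[0, 0, 0, 0], [0, 0, 0, 0], [0, 0, 0, 0], [0, 0, 0, 0], [0, 0, 0, 0]], "gripper": 0.03, "newtons": 30}}

```text
t: 11.65
eef_pos: [0.4472, -0.0775, 0.1951]
tcp_rot: [0.0, 0.989, -0.148, 0.001]
ft_force: [-0.8, 1.2, 6.7]
finger_gap: 0.47
```

Request:
{"fn": "step_arm", "kwargs": {"motion": [[0, 0, 0, 0], [0, 0, 0, 0], [0, 0, -0.02, 0], [0, 0, -0.04, 0], [0, 0, -0.05, 0]]}}

```text
t: 12.28
eef_pos: [0.4465, -0.0774, 0.3053]
tcp_rot: [-0.0, 0.989, -0.148, -0.001]
ft_force: [0.7, -0.6, -1.8]
finger_gap: 0.47
```

```bash
python3 - <<'E'
from h import *
st=readout.observe();print(st["eef_pos"],phi(st),st["finger_gap"]*85.4,st["ft_force"])
plan(.56,.146,.303,-89)
E
```

```text
[ 0.44646062 -0.07741388  0.30525843] -106.9703886442975 40.11699284051546 [ 0.7031244  -0.63273388 -1.79819715]
[0.0087, -0.0494, 0.0005, -0.0627],[0.0118, -0.0487, 0.0005, -0.0627],[0.0148, -0.0479, 0.0005, -0.0627],[0.0178, -0.0469, 0.0005, -0.0627],[0.0207, -0.0457, 0.0005, -0.0627],
```

Request:
{"fn": "step_arm", "kwargs": {"motion": [[0.0044, -0.0247, 0, -0.031], [0.01, -0.049, 0, -0.0627], [0.0133, -0.0484, 0, -0.0627], [0.0163, -0.0475, 0, -0.0627], [0.019, -0.0463, 0, -0.0627]]}}

```text
t: 12.9
eef_pos: [0.5492, 0.1253, 0.3046]
tcp_rot: [0.0, 1.0, -0.006, 0.0]
ft_force: [0.8, -0.2, -1.1]
finger_gap: 0.466
```

Request:
{"fn": "step_arm", "kwargs": {"motion": [[0.0105, -0.0228, 0, -0.031], [0, 0, 0, 0], [0, 0, 0, 0], [0, 0, 0, 0], [0, 0, 0, 0]]}}

```text
t: 13.52
eef_pos: [0.5595, 0.1458, 0.3043]
tcp_rot: [0.0, 1.0, 0.008, 0.0]
ft_force: [-0.6, -0.4, -2.6]
finger_gap: 0.468
```

```bash
python3 - <<'E'
from h import *
import pickle
st=readout.observe(); im=capture("wrist"); pickle.dump(st,open("st6.pkl","wb"))
cv2.imwrite("pics/w6.png",cv2.resize(im,None,fx=1.4,fy=1.4,interpolation=2)); print(st["eef_pos"],phi(st),st["t"])
E
```

```text
[0.55951696 0.14575199 0.30434567] -89.10321710703982 13.525
```

View pics/w6.png

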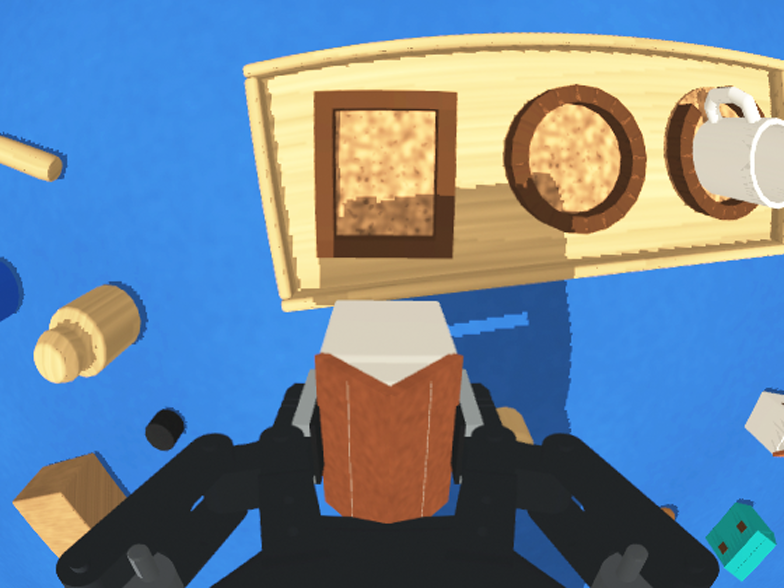

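The oblong nest's outer corners are at (314,91), (457,93), (453,259) and (320,257). The round nest spans x 504–646 and y 85–233. The cottage is held upright, aligned with the fingers.

```bash
python3 - <<'E'
from h import *
import pickle
np.set_printoptions(precision=4,suppress=True)
st=pickle.load(open("st6.pkl","rb"))
w=lambda p,z:onz("wrist",((p[0]+.5)/1.4-.5,(p[1]+.5)/1.4-.5),z,st)
q=np.array([w(p,.028) for p in[(314,91),(457,93),(453,259),(320,257)]]); print(q,q.mean(0))
for i,j in((3,0),(2,1),(1,0),(2,3)): d=q[j]-q[i]; print(np.hypot(*d),np.degrees(np.arctan2(d[1],d[0])))
pts=np.array([w(p,.028) for p in[(504,155),(646,162),(578,85),(575,233),(530,106),(622,220)]])
A=np.c_[2*pts,np.ones(len(pts))]; s=np.linalg.lstsq(A,(pts**2).sum(1),rcond=None)[0]; c=s[:2]; print("round",c,"R",np.sqrt(s[2]+c@c), np.hypot(*(pts-c).T))
r=[w(p,st["eef_pos"][2]-.1945+z) for p,z in[((390,386),.071),((388,523),.071),((318,355),.05),((462,355),.05)]]; print("cottage",r)
c=q.mean(0); plan(c[0],c[1],.304,-89)
E
```

```text
[[0.6747 0.1865]
 [0.6748 0.1109]
 [0.5835 0.1096]
 [0.5834 0.1837]] [0.6291 0.1477]
0.09137131639887816 1.7672552029934012
0.09132069841125114 0.8213873930903566
0.07554599596232381 90.05360636944886
0.07403728656516835 90.0674994332386
round [0.6433 0.0383] R 0.04375108292768757 [0.0458 0.0444 0.0434 0.0419 0.0424 0.0445]
cottage [array([0.5898, 0.1457]), array([0.5438, 0.1453]), array([0.5872, 0.1655]), array([0.5879, 0.1255])]
[0.0139, -0.0001, 0.0001, -0.0003],[0.0139, -0.0001, 0.0001, -0.0003],[0.0139, -0.0001, 0.0001, -0.0003],[0.0139, -0.0001, 0.0001, -0.0003],[0.0139, -0.0001, 0.0001, -0.0003],
```

Request:
{"fn": "step_arm", "kwargs": {"motion": [[0.008, -0.001, 0, 0], [0.0175, -0.001, 0, 0], [0.0185, 0, 0.005, 0], [0.0165, 0, 0.01, 0], [0.0085, 0, 0.01, 0]]}}

```text
t: 14.2
eef_pos: [0.6294, 0.1494, 0.2786]
tcp_rot: [-0.0, 1.0, 0.008, 0.0]
ft_force: [-0.8, 0.5, -2.0]
finger_gap: 0.471
```

Request:
{"fn": "step_arm", "kwargs": {"motion": [[0, 0, 0.015, 0], [0, 0, 0.02, 0], [0, 0, 0.015, 0], [0, 0, 0.01, 0], [0, 0, 0.005, 0]]}}

```text
t: 14.82
eef_pos: [0.6285, 0.1495, 0.2136]
tcp_rot: [0.0, 1.0, 0.008, -0.0]
ft_force: [-0.5, -0.2, -2.4]
finger_gap: 0.474
```

```bash
python3 - <<'E'
from h import *
st=readout.observe();print(st["eef_pos"],phi(st),st["finger_gap"]*85.4,st["ft_force"])
E
```

```text
[0.62847809 0.1495383  0.21356609] -89.04872640462754 40.48911713445443 [-0.471119   -0.20090589 -2.40809959]
```

y is 1.8 mm high, so I'll trim it while lowering.

Request:
{"fn": "step_arm", "kwargs": {"motion": [[0, 0.0015, 0.002, 0], [0, 0, 0.0025, 0], [0, 0, 0.002, 0], [0, 0, 0, 0], [0, 0, 0, 0]]}}

```text
t: 15.45
eef_pos: [0.6286, 0.1481, 0.2078]
tcp_rot: [-0.0, 1.0, 0.008, 0.0]
ft_force: [-0.1, -0.1, -1.1]
finger_gap: 0.47
```

Request:
{"fn": "step_arm", "kwargs": {"motion": [[0, 0, 0, 0], [0, 0, 0, 0], [0, 0, 0, 0], [0, 0, 0, 0], [0, 0, 0, 0]], "gripper": 0.0854}}

```text
t: 16.08
eef_pos: [0.6286, 0.148, 0.2077]
tcp_rot: [0.0, 1.0, 0.008, 0.0]
ft_force: [0.0, 0.2, 1.4]
finger_gap: 1.002
```

Request:
{"fn": "step_arm", "kwargs": {"motion": [[0, 0, -0.02, 0], [0, 0, -0.03, 0], [0, 0, -0.03, 0], [0, 0, -0.03, 0], [0, 0, 0, 0]]}}

```text
t: 16.7
eef_pos: [0.629, 0.1481, 0.3216]
tcp_rot: [-0.0, 1.0, 0.008, 0.003]
ft_force: [-0.0, -0.8, -0.0]
finger_gap: 0.998
```

```bash
python3 - <<'E'
from h import *
st=readout.observe();print(st["eef_pos"],phi(st),st["t"])
cv2.imwrite("pics/w7.png",capture("wrist"))
q=onz("side",(274,113),.042);print(q)
plan(.533,.351,.32,-50)
E
```

```text
[0.62904625 0.14812217 0.32159783] -89.04358617060753 16.7
[0.54373859 0.42338023]
[-0.0185, -0.0409, -0.0001, -0.1363],[-0.0127, -0.043, -0.0001, -0.1363],[-0.0068, -0.0444, -0.0001, -0.1363],[-0.0007, -0.0449, -0.0001, -0.1363],[0.0054, -0.0445, -0.0001, -0.1363],
```

```bash
python3 - <<'E'
from h import *
for n,c,p,z in[("boxL","side",(194,146),0),("boxR","side",(223,127),0),("boxtop","side",(222,121),.05),("boxTopScene","scene",(372,134),.05),("boxbotScene","scene",(371,152),0),("blue","side",(274,118),0),("blueS","scene",(416,188),0),("blackS","scene",(350,177),0),("spat","scene",(405,216),0),("doll base","side",(277,150),0)]: print(n,onz(c,p,z))
plan(.533,.351,.32,-30)
E
```

```text
boxL [0.31830326 0.38840004]
boxR [0.40571797 0.44642226]
boxtop [0.40085807 0.41243856]
boxTopScene [0.36734909 0.42923086]
boxbotScene [0.39474983 0.41997913]
blue [0.5506744  0.45226651]
blueS [0.56865638 0.46765603]
blackS [0.45337142 0.31139244]
spat [0.63670497 0.38356674]
doll base [0.52863987 0.32424919]
[-0.0092, -0.0205, -0.0, -0.1031],[-0.0071, -0.0213, -0.0, -0.1031],[-0.0048, -0.0219, -0.0, -0.1031],[-0.0026, -0.0223, -0.0, -0.1031],[-0.0003, -0.0224, -0.0, -0.1031],
[0.002, -0.0223, -0.0, -0.1031],[0.0043, -0.022, -0.0, -0.1031],[0.0066, -0.0215, -0.0, -0.1031],[0.0088, -0.0207, -0.0, -0.1031],[0.0108, -0.0197, -0.0, -0.1031],
```

Request:
{"fn": "step_arm", "kwargs": {"motion": [[-0.0185, -0.041, 0, -0.136], [-0.0127, -0.043, 0, -0.136], [-0.0068, -0.0444, 0, -0.136], [-0.0007, -0.045, 0, -0.136], [0.0054, -0.0445, 0, -0.136]]}}

```text
t: 17.38
eef_pos: [0.532, 0.3523, 0.3171]
tcp_rot: [0.0, 0.939, 0.343, -0.001]
ft_force: [-0.2, -0.6, 0.2]
finger_gap: 0.999
```

Request:
{"fn": "step_arm", "kwargs": {"motion": [[0, 0, 0, 0], [0, 0, 0, 0], [0, 0, 0, 0], [0, 0, 0, 0], [0, 0, 0, 0]]}}

```text
t: 18.0
eef_pos: [0.5332, 0.3507, 0.3177]
tcp_rot: [0.0, 0.94, 0.341, 0.0]
ft_force: [-0.3, 0.3, -0.5]
finger_gap: 0.999
```

```bash
python3 - <<'E'
from h import *
import pickle
st=readout.observe(); im=capture("wrist"); pickle.dump(st,open("st8.pkl","wb"))
print(st["eef_pos"],phi(st),st["t"])
a=cv2.imread("pics/w7.png"); cv2.imwrite("pics/w8.png",cv2.resize(np.hstack([im[60:400,100:460],a[60:400,100:460]]),None,fx=1.1,fy=1.1,interpolation=2))
E
```

```text
[0.53319224 0.35071808 0.31769447] -50.141407445732504 18.0
```

View pics/w8.png

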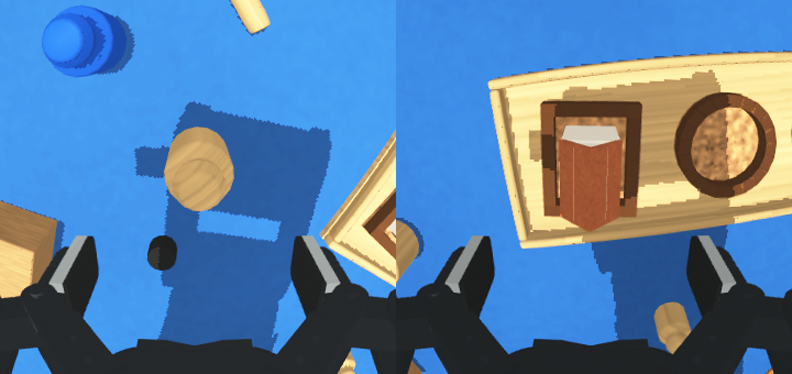

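The right half shows the cottage flat inside the oblong nest. The doll in the left half has its body spanning x 165–234, but the head outline is unclear, so I'll enlarge it.

```bash
python3 - <<'E'
import cv2
a=cv2.imread("pics/w8.png")[110:225,145:255]; cv2.imwrite("pics/c8.png",cv2.convertScaleAbs(cv2.resize(a,None,fx=5,fy=5,interpolation=2),alpha=1.3,beta=-60))
E
```

```text
(no output)
```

View pics/c8.png

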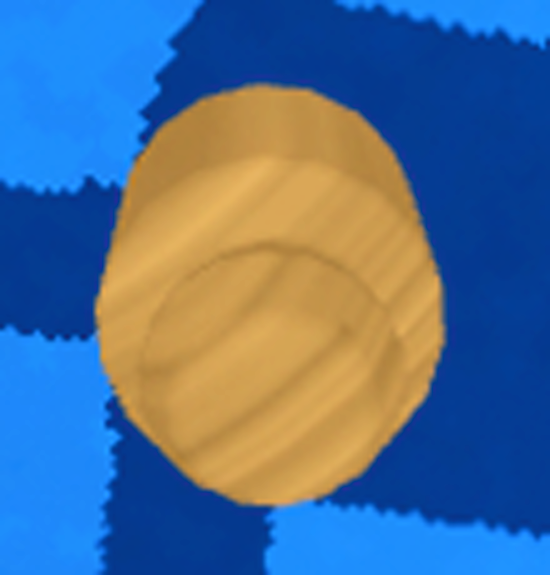

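Head circle spans x 140–402 and y 243–505, so its centre is (271,374), which is (199,185) in w8.

```bash
python3 - <<'E'
from h import *
import pickle
st=pickle.load(open("st8.pkl","rb"))
w=lambda p,z:onz("wrist",(p[0]/1.1+100,p[1]/1.1+60),z,st)
f=lambda x,y:(145+x/5,110+y/5)
print(w(f(271,374),.066)); a,b=w(f(97,315),.05),w(f(444,315),.05); print(a,b,(a+b)/2,np.hypot(*(a-b)),w(f(272,157),.05))
c=w(f(271,374),.066); plan(c[0],c[1],.30,-50,calls=1)
E
```

```text
[0.53315363 0.34624641]
[0.51963544 0.36651031] [0.55092392 0.32910791] [0.53527968 0.34780911] 0.04876380098373977 [0.55282861 0.36239496]
[-0.0006, 0.0007, 0.0035, -0.0005],[-0.0006, 0.0007, 0.0035, -0.0005],[-0.0006, 0.0007, 0.0035, -0.0005],[-0.0006, 0.0007, 0.0035, -0.0005],[-0.0006, 0.0007, 0.0035, -0.0005],
```

Request:
{"fn": "step_arm", "kwargs": {"motion": [[-0.0015, 0.002, 0.02, 0], [-0.001, 0.0015, 0.03, 0], [0, 0, 0.03, 0], [0, 0, 0.025, 0], [0, 0, 0.0195, 0]]}}

```text
t: 18.68
eef_pos: [0.5332, 0.3468, 0.1921]
tcp_rot: [0.0, 0.94, 0.341, -0.0]
ft_force: [-0.6, -0.1, 0.6]
finger_gap: 1.0
```

Request:
{"fn": "step_arm", "kwargs": {"motion": [[0, 0, 0, 0], [0, 0, 0, 0], [0, 0, 0, 0], [0, 0, 0, 0], [0, 0, 0, 0]], "gripper": 0.04, "newtons": 30}}

```text
t: 19.3
eef_pos: [0.5336, 0.3471, 0.1944]
tcp_rot: [-0.0, 0.94, 0.341, 0.001]
ft_force: [-0.5, -0.7, 7.1]
finger_gap: 0.571
```

Request:
{"fn": "step_arm", "kwargs": {"motion": [[0, 0, 0, 0], [0, 0, 0, 0], [0, 0, -0.02, 0], [0, 0, -0.045, 0], [0, 0, -0.055, 0]]}}

```text
t: 19.92
eef_pos: [0.5329, 0.3467, 0.3149]
tcp_rot: [0.0, 0.94, 0.341, -0.001]
ft_force: [0.1, 0.5, -1.2]
finger_gap: 0.569
```

```bash
python3 - <<'E'
from h import *
st=readout.observe();print(st["eef_pos"],phi(st),st["finger_gap"]*85.4,st["ft_force"])
plan(.572,.036,.315,-89)
E
```

```text
[0.53287373 0.34671302 0.31494872] -50.08787316611054 48.576601724521666 [ 0.1293813   0.53985763 -1.16119517]
[-0.0169, 0.0263, -0.0, 0.0679],[-0.0151, 0.0274, -0.0, 0.0679],[-0.0132, 0.0284, -0.0, 0.0679],[-0.0113, 0.0292, -0.0, 0.0679],[-0.0092, 0.0299, -0.0, 0.0679],
[-0.0072, 0.0305, -0.0, 0.0679],[-0.0051, 0.0309, -0.0, 0.0679],[-0.003, 0.0312, -0.0, 0.0679],[-0.0009, 0.0313, -0.0, 0.0679],[0.0012, 0.0313, -0.0, 0.0679],
```

Request:
{"fn": "step_arm", "kwargs": {"motion": [[-0.017, 0.0263, 0, 0.068], [-0.015, 0.0274, 0, 0.068], [-0.0132, 0.0284, 0, 0.068], [-0.0113, 0.0292, 0, 0.068], [-0.0092, 0.03, 0, 0.068]]}}

```text
t: 20.55
eef_pos: [0.5527, 0.1906, 0.3144]
tcp_rot: [-0.0, 0.984, 0.176, 0.0]
ft_force: [1.1, -0.5, -1.6]
finger_gap: 0.57
```

Request:
{"fn": "step_arm", "kwargs": {"motion": [[-0.0072, 0.0305, 0, 0.068], [-0.005, 0.031, 0, 0.068], [-0.003, 0.0312, 0, 0.068], [-0.001, 0.0313, 0, 0.068], [0.001, 0.0313, 0, 0.068]]}}

```text
t: 21.18
eef_pos: [0.5719, 0.035, 0.3144]
tcp_rot: [-0.0, 1.0, 0.007, 0.0]
ft_force: [0.1, -0.1, -1.7]
finger_gap: 0.569
```

Request:
{"fn": "step_arm", "kwargs": {"motion": [[0, 0, 0, 0], [0, 0, 0, 0], [0, 0, 0, 0], [0, 0, 0, 0], [0, 0, 0, 0]]}}

```text
t: 21.8
eef_pos: [0.572, 0.0364, 0.3132]
tcp_rot: [0.0, 1.0, 0.009, -0.0]
ft_force: [1.6, 0.3, -1.5]
finger_gap: 0.567
```

```bash
python3 - <<'E'
from h import *
import pickle
st=readout.observe(); im=capture("wrist"); pickle.dump(st,open("st9.pkl","wb"))
cv2.imwrite("pics/w9.png",cv2.resize(im,None,fx=1.4,fy=1.4,interpolation=2)); print(st["eef_pos"],phi(st),st["t"])
E
```

```text
[0.57198973 0.03640777 0.31317979] -89.01005188931272 21.8
```

View pics/w9.png

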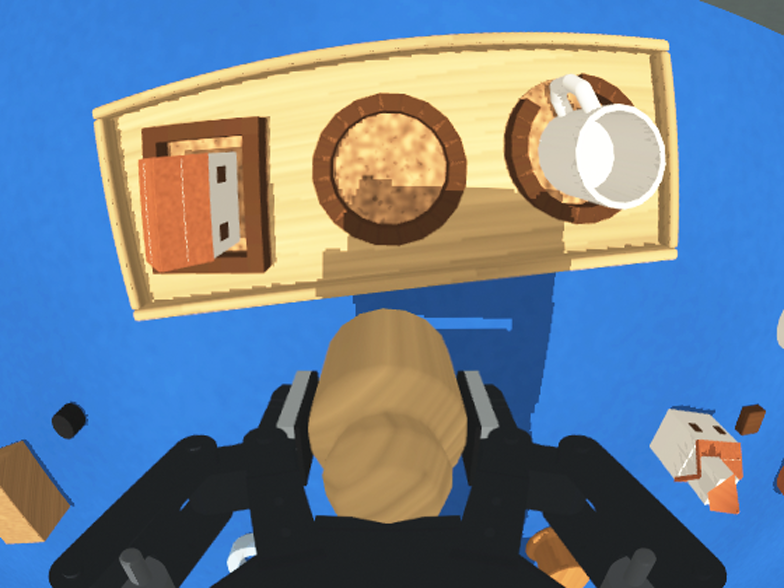

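The round nest's rim spans x 313–467 and y 94–246. The doll is held upright with its head at (388,465), and the cup and cottage are standing in their nests.

```bash
python3 - <<'E'
from h import *
import pickle
st=pickle.load(open("st9.pkl","rb"))
w=lambda p,z:onz("wrist",((p[0]+.5)/1.4-.5,(p[1]+.5)/1.4-.5),z,st)
pts=np.array([w(p,.028) for p in[(313,168),(467,168),(389,94),(390,246),(333,118),(447,118),(446,219),(335,222)]])
A=np.c_[2*pts,np.ones(len(pts))]; s=np.linalg.lstsq(A,(pts**2).sum(1),rcond=None)[0]; c=s[:2]; print("round",c,"R",np.sqrt(s[2]+c@c), np.hypot(*(pts-c).T))
foot=st["eef_pos"][2]-.194; print("doll", w((388,460),foot+.066),(w((309,415),foot+.05)+w((467,415),foot+.05))/2)
plan(c[0],c[1],.27,-89,calls=1)
E
```

```text
round [0.64390126 0.03640051] R 0.04269251370552908 [0.04265458 0.04292573 0.04243216 0.043271   0.04277335 0.04298556
 0.04194897 0.04253555]
doll [0.57655784 0.03636637] [0.58030944 0.03641112]
[0.0144, 0.0002, 0.0086, -0.0001],[0.0144, 0.0002, 0.0086, -0.0001],[0.0144, 0.0002, 0.0086, -0.0001],[0.0144, 0.0002, 0.0086, -0.0001],[0.0144, 0.0002, 0.0086, -0.0001],
```

Request:
{"fn": "step_arm", "kwargs": {"motion": [[0.0075, 0, 0.003, 0], [0.018, 0, 0.007, 0], [0.019, 0, 0.01, 0], [0.0175, 0, 0.01, 0], [0.009, 0, 0.01, 0]]}}

```text
t: 22.48
eef_pos: [0.6439, 0.0372, 0.2724]
tcp_rot: [0.0, 1.0, 0.008, 0.0]
ft_force: [0.0, -0.4, -1.6]
finger_gap: 0.571
```

Request:
{"fn": "step_arm", "kwargs": {"motion": [[0, 0, 0.015, 0], [0, 0, 0.017, 0], [0, 0, 0.015, 0], [0, 0, 0.008, 0], [0, 0, 0.004, 0]]}}

```text
t: 23.1
eef_pos: [0.643, 0.0372, 0.2138]
tcp_rot: [-0.0, 1.0, 0.008, -0.0]
ft_force: [-0.3, -0.0, -0.5]
finger_gap: 0.57
```

```bash
python3 - <<'E'
from h import *
st=readout.observe();print(st["eef_pos"],phi(st),st["finger_gap"]*85.4,st["ft_force"])
E
```

```text
[0.64296069 0.03722109 0.21375095] -89.04878110247722 48.68214298241008 [-0.32106492 -0.0164546  -0.47018063]
```

Request:
{"fn": "step_arm", "kwargs": {"motion": [[0, 0, 0.003, 0], [0, 0, 0.0025, 0], [0, 0, 0.0015, 0], [0, 0, 0, 0], [0, 0, 0, 0]]}}

```text
t: 23.72
eef_pos: [0.6431, 0.0372, 0.2073]
tcp_rot: [0.0, 1.0, 0.008, 0.0]
ft_force: [0.1, 0.2, -1.0]
finger_gap: 0.568
```

Request:
{"fn": "step_arm", "kwargs": {"motion": [[0, 0, 0, 0], [0, 0, 0, 0], [0, 0, 0, 0], [0, 0, 0, 0], [0, 0, 0, 0]], "gripper": 0.0854}}

```text
t: 24.35
eef_pos: [0.643, 0.0372, 0.2072]
tcp_rot: [0.0, 1.0, 0.008, 0.0]
ft_force: [0.6, 0.3, 0.4]
finger_gap: 1.001
```

Request:
{"fn": "step_arm", "kwargs": {"motion": [[0, 0, -0.02, 0], [0, 0, -0.03, 0], [0, 0, -0.04, 0], [0, 0, -0.04, 0], [0, 0, -0.02, 0]]}}

```text
t: 24.98
eef_pos: [0.6431, 0.0373, 0.3613]
tcp_rot: [0.0, 1.0, 0.008, 0.002]
ft_force: [0.1, -0.1, -0.6]
finger_gap: 1.001
```

Request:
{"fn": "step_arm", "kwargs": {"motion": [[-0.03, 0, 0, 0], [-0.05, 0, 0, 0], [-0.05, 0, 0, 0], [-0.03, 0, 0, 0], [0, 0, 0, 0]]}}

```text
t: 25.6
eef_pos: [0.4818, 0.0346, 0.3587]
tcp_rot: [0.0, 1.0, 0.008, 0.001]
ft_force: [0.7, -0.9, 0.0]
finger_gap: 0.997
```

```bash
python3 - <<'E'
from h import *
st=readout.observe();print(st["eef_pos"],st["t"],st["ft_force"])
a=capture("side")[120:320,280:440]; b=capture("scene")[190:330,200:380]
cv2.imwrite("pics/fin.png",np.hstack([cv2.resize(a,(400,500),interpolation=2),cv2.resize(b,(400,311),interpolation=2)[np.r_[0:311,[310]*189]]]))
E
```

```text
[0.48178694 0.03462327 0.35868087] 25.6 [ 0.67547931 -0.93672466  0.02459512]
```

View pics/fin.png

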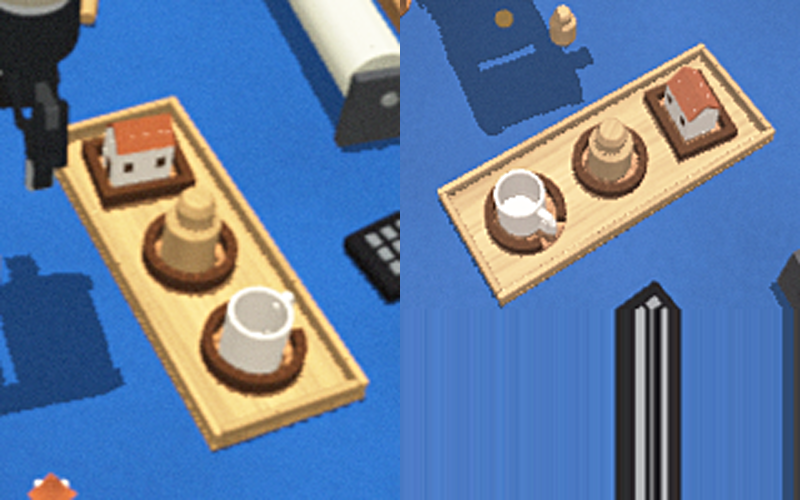

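All three are in their nests, but the cup at (255,335) might be leaning slightly. I'll check by overlaying the outline of an upright cup.

```bash
python3 - <<'E'
from h import *
out=[]
from scipy.optimize import least_squares
for n,(x0,y0) in(("side",(345,215)),("scene",(225,235))):
    im=capture(n); k=7; c=cv2.resize(im[y0:y0+75,x0:x0+57],None,fx=k,fy=k,interpolation=2)
    for z,col,r in((.072,(0,0,255),.027),(.012,(0,200,0),.027)):
        q=np.array([proj(n,[.6634+r*np.cos(t),-.0775+r*np.sin(t),z]) for t in np.linspace(0,6.283,60)])
        cv2.polylines(c,[np.int32((q-[x0,y0]+.5)*k)],True,col,1)
    out.append(c)
cv2.imwrite("pics/cup.png",np.hstack(out))
E
```

```text
(no output)
```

View pics/cup.png

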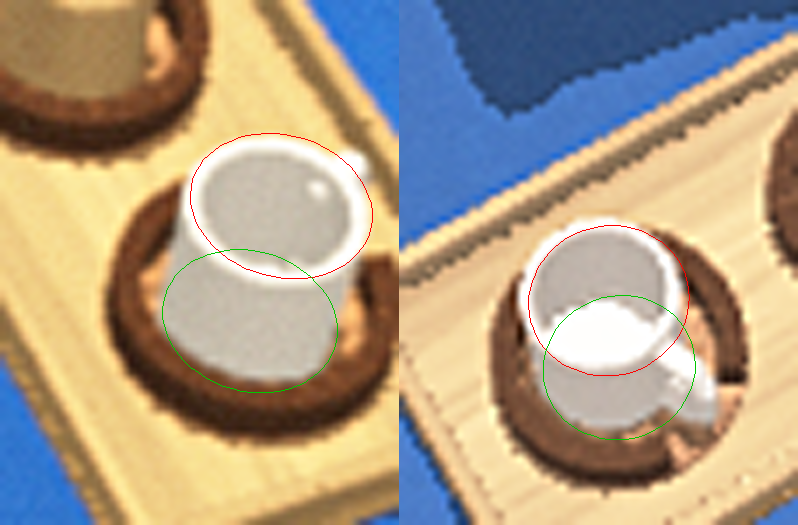

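The upright outline matches in both views, with rim and foot offset by the same small amount (under 1 px in the camera image). The cup is upright and flat, with its handle in the notch.

```bash
python3 -c "
from plant import order,readout
print(order.close_job(),readout.observe()['t'])"
```

```text
the job is handed in; nothing more can be done
the job is handed in; nothing more can be done
```

The gift tray is packed and handed in. In the order asked, I placed the handled cup in the notched nest with its handle in the notch, the tower-less cottage in the oblong nest, and the larger doll in the plain round nest. The arm was then backed clear. The last move ended at 25.6 s of the 80 s allowed, and the wrist-force readings at the end of each move stayed under about 8 N.

- **Final pictures:** the last side and scene views show all three pieces upright in their nests. The cup looked slightly tilted at first. An upright-cup outline laid over both views matched its rim and foot to within about 1 px, so I took it as standing flat.
- **Not checked as closely:** I judged the cottage and doll by eye only. Each was about 1 mm above the nest floor when let go.
- **Look-alikes:** I gripped or moved none of them. The small doll shows standing in the last views. The chapel, turquoise cottage and blue doll were last seen in earlier wrist views, and I took no full picture at the end.
- **Small disagreements:** the cup's and doll's positions in the grip read 1–4 mm apart between measurements, well inside the 8 mm clearance.

I viewed 15 pictures, one over the budget of 14, for the cup tilt check.

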